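Draw the tube plate out to its line and hold it

TASK

Swing the lid of the grey case fully open so that it rests back on its stops. Then slide the metal plate inside, which has an upright tab to hold it by, out over the low open end of the case, without lifting it off, until the dark line across the plate is level with the outer face of that end, so that tubes can be fitted into its holes from below. More than half of the plate then hangs out and would tip if let go: keep it flat and finish while still holding it there, without disturbing the things round about.

Things in the scene. Friction and masses are not known exactly. Their poses are not given: they have to be found in the camera images.
- case: Grey case fixed to the bench, 146 (x) x 310 (y) mm, walls 8 mm thick and 95 mm high; origin at the centre of its underside, z up. The end that faces its -y (to the robot's right) is open above a low sill 40 mm high. Inside (130 mm wide), two side ledges along its whole length, level with the sill, carry the plate 40 mm above the bench. The lid is hinged along the far (+x) long wall.
- lid (a joint): Lid angle, rad: 0 shut, grows as the near edge is lifted, 1.75 resting back on its stops. It has no catch; it weighs 0.22 kg, and by its weight falls shut below about 1.6 and falls back on the stops above that. Lid 150 x 310 x 8 mm.
- lid_hinge (a point): Middle of the hinge axis, fixed to the case, 96 mm above the bench; the axis runs along the case's y. Its axes are those of the case.
- lid_bar (a point): Middle of the lid's round steel handle bar: 10 mm thick, 100 mm long along the case's y, level with the lid and 45 mm out beyond its free edge, open space all round. It lies 195 mm from the hinge axis and swings with the lid about that axis (toward +z, then the case's +x).
- plate: Loose aluminium plate, 122 (x) x 240 (y) x 8 mm, about 0.4 kg, lying on the ledges in the case with 4 mm play at each side; origin at the centre of its underside, axes as the case's. Six 20 mm holes near its -y end, which goes out first. Its centre of mass lies near y = 0.
- plate_tab (a point): Centre of the black upright tab on the plate: 40 (x) x 12 (y) x 40 (z) mm, standing on the plate's top, 85 mm from the plate's middle toward its +y end; this point is 20 mm above the plate's top, 28 mm above its underside.
- plate_line (a point): Middle of the dark line, 4 mm wide, that runs across the plate on its top face, 45 mm from the plate's middle toward +y: 40 mm from the tab's centre and 165 mm from the end that goes out first.
- case_edge (a point): Middle of the sill's outer top edge, on the outer face of the case's open end, 40 mm above the bench. Its axes are those of the case: the plate slides out along -y. The plate is right when the line has the same y as this point in these axes.
- cup_red: Bystander: specimen cup with red lid, 65 mm wide, 64 mm high, behind the case; origin at its underside.
- tape_roll: Bystander: roll of tape, 94 mm wide, 48 mm high, lying flat; origin at its underside.
- lab_timer: Bystander: white timer, 64 x 64 x 18 mm, lying near the bench's front edge; origin at its underside.
- marker_black: Bystander: black marker, 133 mm long, 18 mm high, lying at the left near the front edge; origin at its underside.

How it is judged:
On the way, in this order (a step that is already met when the one before it is completed fails the run):
1. the lid stands open on its stops and the plate is still inside (value of joint lid above 1.65 rad and y of plate_line in the frame of case_edge above 0.1 m), for 0.2 s.
2. the plate, held by the fingers, has its line at the outer face of the open end (y of plate_line in the frame of case_edge between -0.007 and 0.007 m and contact force between the fingers and plate above 1 N), for 0.2 s.
At the end, for the whole second after the job is handed in: The lid is open on its stops (above 1.65 rad). The plate's dark line is within 7 mm of the outer face of the open end; the plate is between the side walls, no more than 6 mm above the sill, within 0.05 rad of level and still, with the fingers holding it (over 1 N) (all of step 2 and value of joint lid above 1.65 rad and x of plate in the frame of case between -0.012 and 0.012 m and z of plate_line in the frame of case_edge between 0.002 and 0.014 m and angle between plate's own z axis and vertical below 0.05 rad and linear speed of plate below 0.01 m/s); the arm keeps its last pose, push and grip.
It fails at once if the plate is tipped (over 0.12 rad) (angle between plate's own z axis and vertical above 0.12 rad).
It fails at once if the plate is lifted off the case (over 20 mm) (z of plate in the frame of case above 0.06 m).
It fails at once if a bystander (cup, tape roll, timer or marker) is moved by more than 30 mm (distance of any of cup_red, tape_roll, lab_timer, marker_black from where it was at the start of the episode above 0.03 m).
It also fails if it takes over 54 s, if anything falls off the work surface, if the arm or the gripper's body presses on something with over 40 N, if the wrist force passes 120 N, or if a joint passes its speed limit or range.

ROBOT

A 6-joint arm with a two-finger parallel gripper is mounted at the origin on a cart in front of the work surface, level with it; the furniture and walls round the work are solid. World frame = base frame: x ahead of the robot, y to its left, z up, the work surface at z = 0. Lengths are in m, angles in rad, forces in N, time in s.
With the tool pointing down it reaches from about 0.275 to 0.85 m from the base axis. Payload 5.2 kg.
Tool frame: the origin (TCP) lies at the very end of the fingers, on their centre line; the grasp point (between the pads) lies arm.hold_point_z behind it (arm.hold_point_z is the distance from the TCP to the grasp point, in m); z points along the fingers, x is the direction in which the jaws open and shut, and the axes are right-handed (so a half turn about z gives the same grasp; the last joint's range is limited). The gripper opens to 85 mm and grips with 20 to 120 N. Pads are 22 mm wide; open, the fingers measure 114 mm over their backs; the gripper's body (76 mm by 85 mm) begins 54 mm behind the grasp point. The pads swing forward as they close: fully open they stand 13 mm farther back than shut.
Start: joints at [-1.382, 0.259, 1.535, -0, 1.348, -0.203], TCP at [0.21, -0.508, 0.231] pointing down, gripper open.
Joint ranges: [-3.14, 3.14], [-0.91, 2.08], [0.19, 2.58], [-1.22, 4.36], [0.22, 2.71], [-3.12, 3.12]. Speed limits (rad/s): [2.57, 2.57, 3.14, 3.14, 3.14, 3.14].

INTERFACE

Orientations are given as a 3x3 rotation matrix whose columns are the frame's x, y, z axes.
In Python, from bench import get_obs, imaging, arm gives the robot as it stands.
- The arm moves only by the shell command python3 -m inch 'ROWS' [FORCE]. ROWS is JSON, a list of rows, each a list of 7 numbers: the finger opening in mm, from 0 to 85.4, then the shift along the tool's x, y, z in mm, then the turn, a rotation vector about the tool's x, y, z in degrees. In form: [[grip, tx, ty, tz, ax, ay, az], ...]. A call has 1 to 20 rows; each row is the pose to reach, as a shift and turn from the pose measured when the call began, along the tool's axes at that moment; what a row does not reach only later rows make up. A row lasts 1/12 s, in which the tool goes at most 41.7 mm and 7.16 degrees, less where a joint would pass 70% of its speed; a pose out of reach is approached as far as the arm can. A call with a gripper value outside its range is refused whole. The fingers move at their own pace and stop on an object; FORCE is the grip in N (left out, the last holds). Time passes only in rows, so rows that repeat a pose let the fingers close. It gives the time, the measured TCP pose, the force and the opening at its end, in the units of the state.
- get_obs(): the state, without advancing time (a new reading comes with each control period).
- imaging.read_camera(name): name is "scene" or "top"; returns the picture (400x640x3 uint8, blue, green, red); there is no depth.
- imaging.calibration(name): a dict with "fx", "fy", "cx", "cy" (pixels), "R" (3x3) and "t" (3): a world point X has camera coordinates R X + t. Camera axes: x right, y down, z forward; pixel columns grow to the right and rows downward; lengths in m; the calibration is good to about 2 mm. A picture is of the moment at which its call begins. calibration takes no time and is no camera call.
- arm.hand_in(): hands the job in, once; it reports no verdict.
The state is a dict: "t": time; "joint_pos": joint angles; "qd": joint speeds; "effort": joint torques, N m; "tcp_pos": TCP position; "eef_rot": TCP orientation; "ft_force": force on the tool from outside, world axes, zero at the start; "wrist_torque": the same for the moment, N m; "opening": opening from 0.0 (shut) to 1.0 (fully open).
Only numpy, scipy, OpenCV 4.12 (cv2) and the standard library are available. Lean on these libraries where they do the work, as an engineer would, in place of code of your own. Each camera call takes 0.05 s, during which the arm holds its last target.

## Working session

There is one attempt and no reset: what is moved stays moved. The work goes in short steps, Python scripts to look and compute and a shell command to move; the robot and the scene stay as the last step left them, time stands still between calls to the robot, and variables do not carry over. Pictures are saved under pics/ and viewed, and the job is handed in when it is done.

```bash
ls; mkdir -p pics
python3 - <<'E'
from bench import get_obs, imaging, arm
import cv2
o=get_obs(); print(o['t'],o['tcp_pos'],o['eef_rot'],o['opening'],arm.hold_point_z)
for n in ("scene","top"):
    cv2.imwrite(f"pics/{n}0.png",imaging.read_camera(n)); print(n,imaging.calibration(n))
E
```

```text
pics
0.0 [ 0.20992047 -0.50779006  0.23046284] [[ 3.81851726e-01 -9.24223520e-01 -3.81468321e-04]
 [-9.24221793e-01 -3.81851763e-01  1.81884037e-03]
 [-1.82667940e-03 -3.41965998e-04 -9.99998273e-01]] 0.9980542964936459 0.0187
scene {'fx': 491.1047675818236, 'fy': 491.1047675818236, 'cx': 324.800016769257, 'cy': 198.96564767198396, 'R': array([[-0.47522895, -0.87984909, -0.004799  ],
       [-0.42123842,  0.23230342, -0.87669454],
       [ 0.77247371, -0.4146091 , -0.48102355]]), 't': array([0.30900001, 0.28752438, 1.05865979])}
top {'fx': 437.562124907311, 'fy': 437.562124907311, 'cx': 322.7969333367786, 'cy': 202.50085981064058, 'R': array([[ 0.02676405, -0.99964067, -0.00148668],
       [-0.98182399, -0.02600743, -0.18800338],
       [ 0.18789716,  0.00649139, -0.98216726]]), 't': array([0.01635134, 0.59716951, 1.21996222])}
```

View pics/scene0.png

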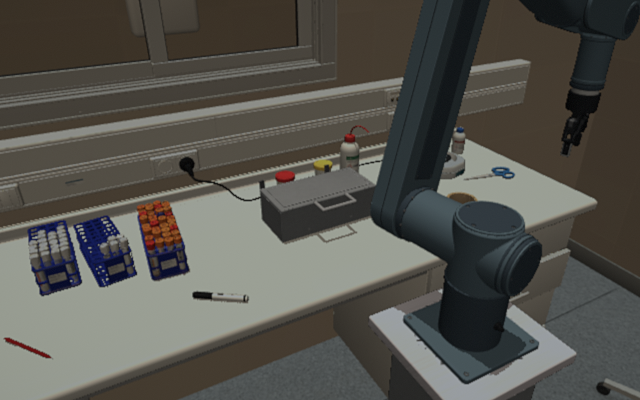

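View pics/top0.png

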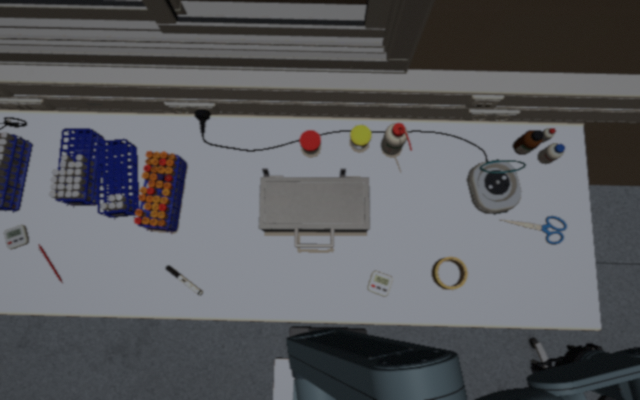

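The top view shows the closed case at about (315,204), with the bar in front of it at about (315,247). The timer is at (379,283), the tape at (450,273) and the cup at (310,141). I'll zoom in to measure.

```bash
cat > h.py <<'E'
import numpy as np, cv2
from bench import get_obs, imaging, arm
def ray(n,u,v):
    c=imaging.calibration(n); R=np.array(c['R']);t=np.array(c['t'])
    d=R.T@np.array([(u-c['cx'])/c['fx'],(v-c['cy'])/c['fy'],1.]); return -R.T@t,d
def onz(n,u,v,z):
    o,d=ray(n,u,v); return o+d*(z-o[2])/d[2]
def tri(a,b):
    (o1,d1),(o2,d2)=ray("scene",*a),ray("top",*b)
    s=np.linalg.lstsq(np.c_[d1,-d2],o2-o1,rcond=None)[0]
    p,q=o1+d1*s[0],o2+d2*s[1]; return (p+q)/2,np.linalg.norm(p-q)*1000
def proj(n,X):
    c=imaging.calibration(n); p=np.array(c['R'])@X+np.array(c['t']); return p[:2]/p[2]*[c['fx'],c['fy']]+[c['cx'],c['cy']]
def crop(n,x0,y0,x1,y1,k,name,gain=1.5):
    im=imaging.read_camera(n)[y0:y1,x0:x1]
    cv2.imwrite(f"pics/{name}.png",cv2.convertScaleAbs(cv2.resize(im,None,fx=k,fy=k,interpolation=cv2.INTER_CUBIC),alpha=gain))
E
python3 - <<'E'
import cv2
a=cv2.imread("pics/top0.png")[160:260,250:380]; cv2.imwrite("pics/tz.png",cv2.convertScaleAbs(cv2.resize(a,None,fx=6,fy=6,interpolation=2),alpha=1.6))
a=cv2.imread("pics/scene0.png")[160:250,250:390]; cv2.imwrite("pics/sz.png",cv2.convertScaleAbs(cv2.resize(a,(0,0),fx=5.5,fy=5.5,interpolation=2),alpha=1.6))
E
```

```text
(no output)
```

View pics/tz.png

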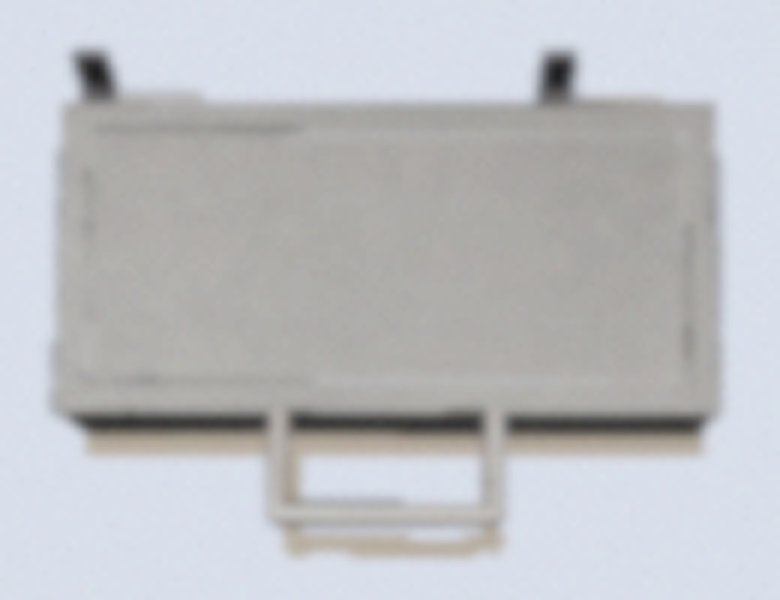

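View pics/sz.png

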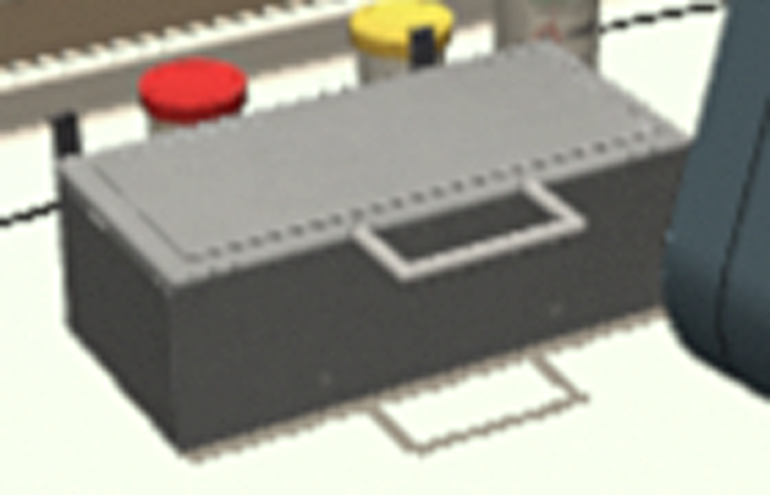

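Run:
```python
from h import *
T=lambda x,y:(250+x/6-.4,160+y/6-.4); S=lambda x,y:(250+x/5.5-.4,160+y/5.5-.4)
L=tri(S(405,270),T(273,514));R=tri(S(580,221),T(500,514)); print('bar',L,R)
for n,a,b in(('NL',S(180,285),T(57,410)),('FL',S(62,167),T(66,105))): print(n,tri(a,b))
for n,p in (('NL',(57,410)),('NR',(718,412)),('FL',(66,105)),('FR',(713,105))): print(n,onz('top',*T(*p),.104))
print('barz', [onz('top',*T(x,514),.1) for x in(273,500)])
for n,u,v,z in(('cup',310,141,.064),('timer',379,283,.018),('tape',450,273,.024)): print(n,onz('top',u,v,z))
```

```text
bar (array([0.46535651, 0.10468892, 0.10223444]), np.float64(1.0696974759764812)) (array([0.46877616, 0.00100355, 0.10036345]), np.float64(0.6645030401579805))
NL (array([0.51074506, 0.20621673, 0.09931017]), np.float64(3.0003855227339455))
FL (array([0.65671248, 0.20973994, 0.09834272]), np.float64(3.5168401549511645))
NL [0.51089528 0.20683764 0.104     ]
NR [ 0.51809056 -0.09895665  0.104     ]
FL [0.65619814 0.21044633 0.104     ]
FR [ 0.66427718 -0.09559696  0.104     ]
barz [array([0.46584059, 0.10529663, 0.1       ]), array([0.4686262 , 0.00071941, 0.1       ])]
cup [0.78068946 0.07532267 0.064     ]
timer [ 0.37025832 -0.13706518  0.018     ]
tape [ 0.4042651  -0.34222493  0.024     ]
```

```bash
cat >> h.py <<'E'
from scipy.spatial.transform import Rotation as Rn
def down(yaw,):
    c,s=np.cos(yaw),np.sin(yaw); return np.array([[c,s,0],[s,-c,0],[0,0,-1.]])
def delta(p,R=None):
    o=get_obs(); R0=np.array(o['eef_rot']); d=R0.T@(np.array(p)-o['tcp_pos'])*1000
    rv=Rn.from_matrix(R0.T@R).as_rotvec(degrees=True) if R is not None else np.zeros(3)
    print('d',d.round(1),'rv',rv.round(2))
def st():
    o=get_obs(); print(o['t'].__round__(2),np.round(o['tcp_pos'],4),'F',np.round(o['ft_force'],1),'op',round(o['opening']*85.4,1),'j',np.round(o['joint_pos'],2))
E
python3 -c "
from h import *
delta([.467,.053,.165],down(.0245)); st()"
```

```text
d [-420.1 -451.7   66.4] rv [ -0.07   0.07 -68.95]
0.1 [ 0.21   -0.5078  0.2306] F [0.2 1.2 1.1] op 85.3 j [-1.38  0.26  1.54 -0.    1.35 -0.2 ]
```

```bash
python3 -m inch '[[40,-420,-452,66,0,0,-69],[40,-420,-452,66,0,0,-69],[40,-420,-452,66,0,0,-69],[40,-420,-452,66,0,0,-69],[40,-420,-452,66,0,0,-69],[40,-420,-452,66,0,0,-69],[40,-420,-452,66,0,0,-69],[40,-420,-452,66,0,0,-69],[40,-420,-452,66,0,0,-69],[40,-420,-452,66,0,0,-69],[40,-420,-452,66,0,0,-69],[40,-420,-452,66,0,0,-69],[40,-420,-452,66,0,0,-69],[40,-420,-452,66,0,0,-69],[40,-420,-452,66,0,0,-69],[40,-420,-452,66,0,0,-69],[40,-420,-452,66,0,0,-69],[40,-420,-452,66,0,0,-69]]' 40; python3 -c "
from h import *
st();delta([.467,.053,.0815],down(.0245))"
```

```text
t: 1.6
tcp_pos: [0.4668, 0.0531, 0.1649]
eef_rot: [[1.0, 0.027, -0.002], [0.027, -1.0, 0.001], [-0.002, -0.001, -1.0]]
ft_force: [-0.9, -1.2, -0.9]
opening: 0.47
1.6 [0.4668 0.0531 0.1649] F [-0.9 -1.2 -0.9] op 40.1 j [-0.13  0.17  1.82  0.    1.15 -0.15]
d [ 0.4  0.3 83.4] rv [-0.08  0.09  0.12]
```

```bash
python3 -m inch '[[40,0,0,30,0,0,0],[40,0,0,60,0,0,0],[40,0,0,83,0,0,0],[40,0,0,83,0,0,0],[5,0,0,83,0,0,0],[5,0,0,83,0,0,0],[5,0,0,83,0,0,0],[5,0,0,83,0,0,0],[5,0,0,83,0,0,0],[5,0,0,83,0,0,0]]' 40; python3 -c "
from h import *
st();crop('scene',270,140,410,240,5.5,'g1')"
```

```text
t: 2.43
tcp_pos: [0.4667, 0.0523, 0.0835]
eef_rot: [[1.0, 0.027, -0.001], [0.027, -1.0, -0.0], [-0.001, 0.0, -1.0]]
ft_force: [-4.6, -4.4, 4.4]
opening: 0.098
2.43 [0.4667 0.0523 0.0835] F [-4.6 -4.4  4.4] op 8.4 j [-0.13  0.28  1.92 -0.    0.95 -0.15]
```

View pics/g1.png

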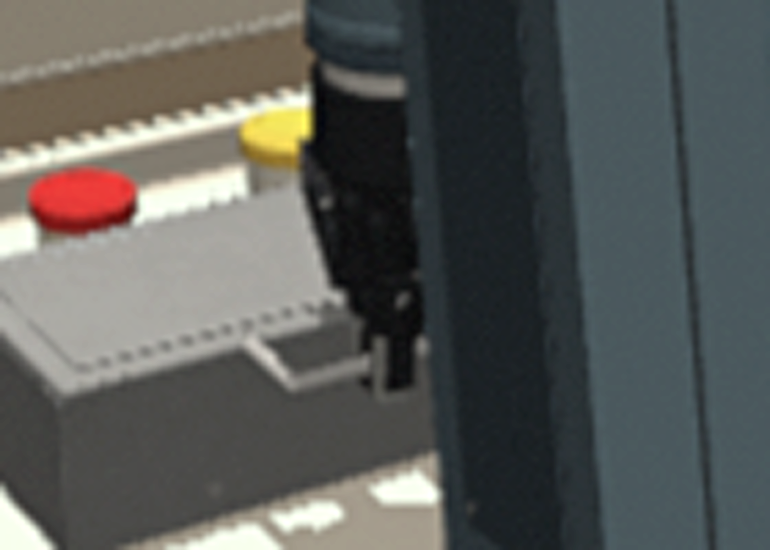

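```bash
python3 -m inch '[[5,2,0,-23,0,0,0],[5,7,0,-46,0,0,0],[5,15,0,-68,0,0,0],[5,25,0,-89,0,0,0],[5,37,0,-109,0,0,0],[5,52,0,-127,0,0,0],[5,69,0,-143,0,0,0],[5,88,0,-157,0,0,0],[5,88,0,-157,0,0,0]]' 30; python3 -c "
from h import *
st();delta([.6867,.058,.272]);crop('scene',200,80,400,230,4,'g2')"
```

```text
t: 3.23
tcp_pos: [0.5572, 0.0542, 0.247]
eef_rot: [[1.0, 0.027, 0.006], [0.027, -1.0, -0.002], [0.006, 0.002, -1.0]]
ft_force: [-12.8, -1.2, 17.9]
opening: 0.099
3.23 [0.5572 0.0542 0.247 ] F [-12.8  -1.2  17.9] op 8.4 j [-0.1   0.26  1.49 -0.    1.38 -0.13]
d [129.7  -0.2 -24.2] rv [0. 0. 0.]
```

View pics/g2.png

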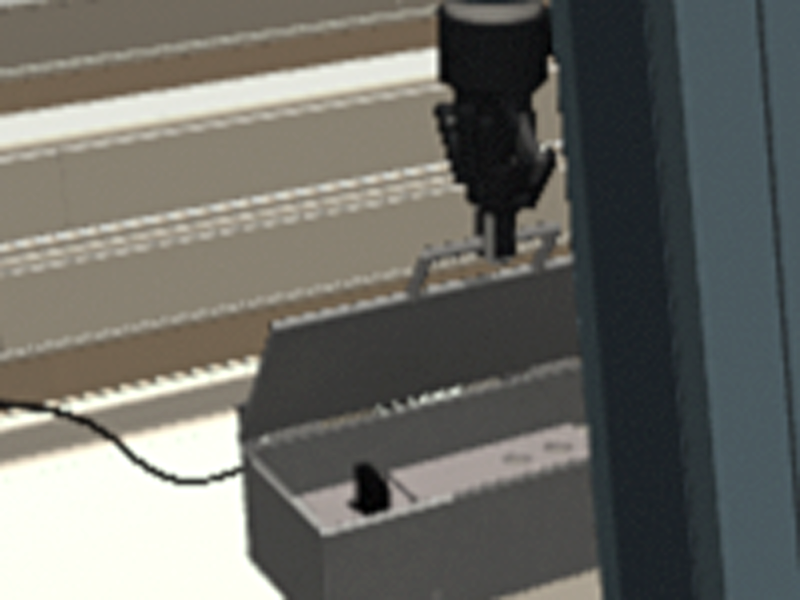

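```bash
python3 -m inch '[[5,18,0,-5,0,0,0],[5,40,0,-14,0,0,0],[5,62,0,-20,0,0,0],[5,85,0,-24,0,0,0],[5,108,0,-25,0,0,0],[5,123,0,-24,0,0,0],[5,131,0,-23,0,0,0],[5,135,0,-23,0,0,0],[5,135,0,-23,0,0,0]]' 30; python3 -c "
from h import *
st();crop('scene',200,80,400,230,4,'g3')"
```

```text
t: 4.03
tcp_pos: [0.6921, 0.0572, 0.2717]
eef_rot: [[1.0, 0.027, 0.008], [0.027, -1.0, -0.003], [0.008, 0.003, -1.0]]
ft_force: [0.4, -1.9, 5.4]
opening: 0.097
4.03 [0.6921 0.0572 0.2717] F [ 0.4 -1.9  5.4] op 8.3 j [-0.08  0.5   1.08 -0.    1.55 -0.1 ]
```

View pics/g3.png

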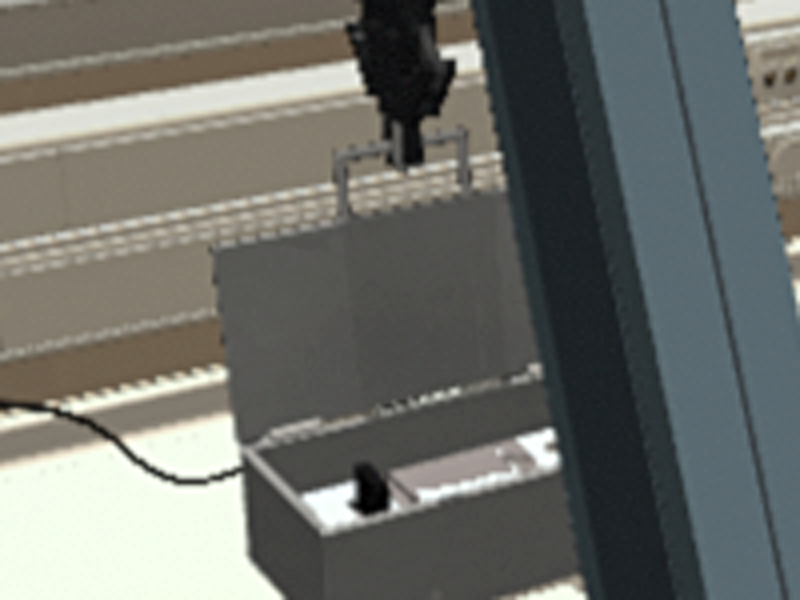

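The lid is at about 1.72 rad. I'll nudge it 5 mm further, let go and rise.

```bash
python3 -m inch '[[5,3,0,0,0,0,0],[5,5,0,1,0,0,0],[5,5,0,1,0,0,0],[35,5,0,1,0,0,0],[35,5,0,1,0,0,0],[35,5,0,1,0,0,0],[35,5,0,1,0,0,0],[35,5,0,-20,0,0,0],[35,5,0,-50,0,0,0],[35,5,0,-70,0,0,0],[35,5,0,-70,0,0,0]]' 40; python3 -c "
from h import *
st();crop('scene',200,80,400,230,4,'g4');crop('top',240,100,400,220,5,'t4')"
```

```text
t: 5.0
tcp_pos: [0.6976, 0.0576, 0.348]
eef_rot: [[0.999, 0.027, 0.018], [0.027, -1.0, -0.003], [0.018, 0.004, -1.0]]
ft_force: [-1.0, 0.2, 0.0]
opening: 0.413
5.0 [0.6976 0.0576 0.348 ] F [-1.   0.2  0. ] op 35.3 j [-0.08  0.5   0.91 -0.    1.72 -0.1 ]
```

View pics/g4.png

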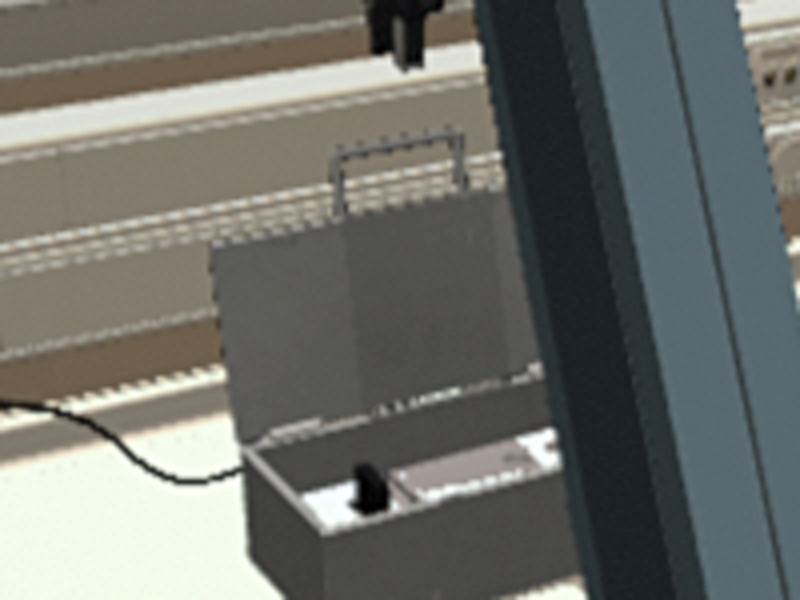

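View pics/t4.png

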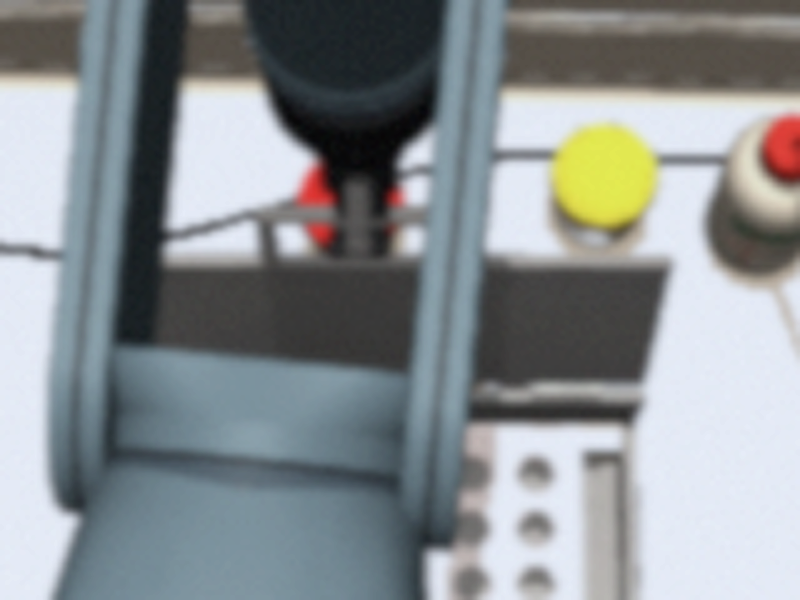

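```bash
python3 -c "
from h import *
delta([.45,-.2,.35],down(.0245-np.pi/2))"
```

```text
d [-253.2  251.    -9. ] rv [-0.34 -0.63 90.13]
```

```bash
python3 -m inch '[[35,-30,0,-4,0,0,6],[35,-70,20,-9,0,-1,14],[35,-253,251,-9,0,-1,90],[35,-253,251,-9,0,-1,90],[35,-253,251,-9,0,-1,90],[35,-253,251,-9,0,-1,90],[35,-253,251,-9,0,-1,90],[35,-253,251,-9,0,-1,90],[35,-253,251,-9,0,-1,90],[35,-253,251,-9,0,-1,90],[35,-253,251,-9,0,-1,90],[35,-253,251,-9,0,-1,90],[35,-253,251,-9,0,-1,90],[35,-253,251,-9,0,-1,90],[35,-253,251,-9,0,-1,90]]'; python3 -c "
from h import *
st();crop('scene',200,80,400,230,4,'g5');crop('top',245,120,385,240,5.5,'t5')"
```

```text
t: 6.35
tcp_pos: [0.4497, -0.1997, 0.3487]
eef_rot: [[0.03, -1.0, -0.002], [-1.0, -0.03, 0.009], [-0.009, 0.002, -1.0]]
ft_force: [-0.1, 1.6, -0.5]
opening: 0.412
6.35 [ 0.4497 -0.1997  0.3487] F [-0.1  1.6 -0.5] op 35.2 j [-0.65  0.1   1.45  0.01  1.6   0.89]
```

View pics/g5.png

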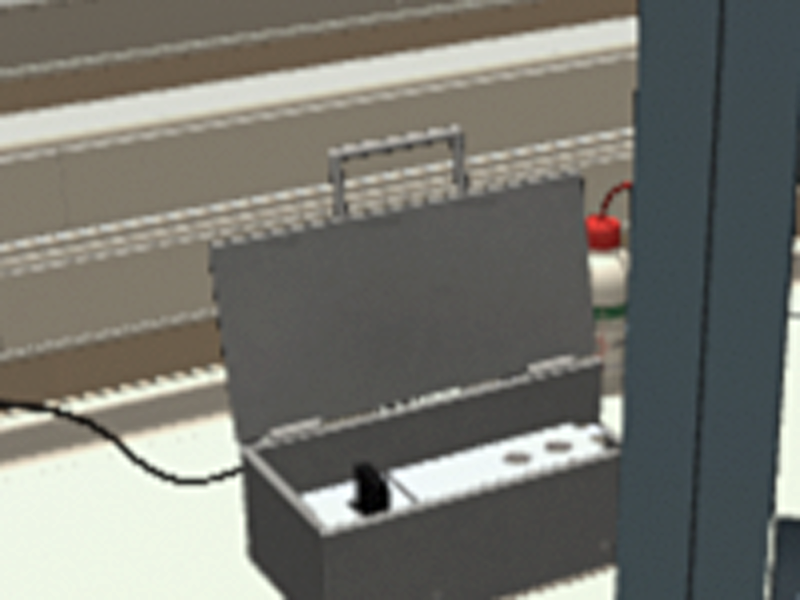

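View pics/t5.png

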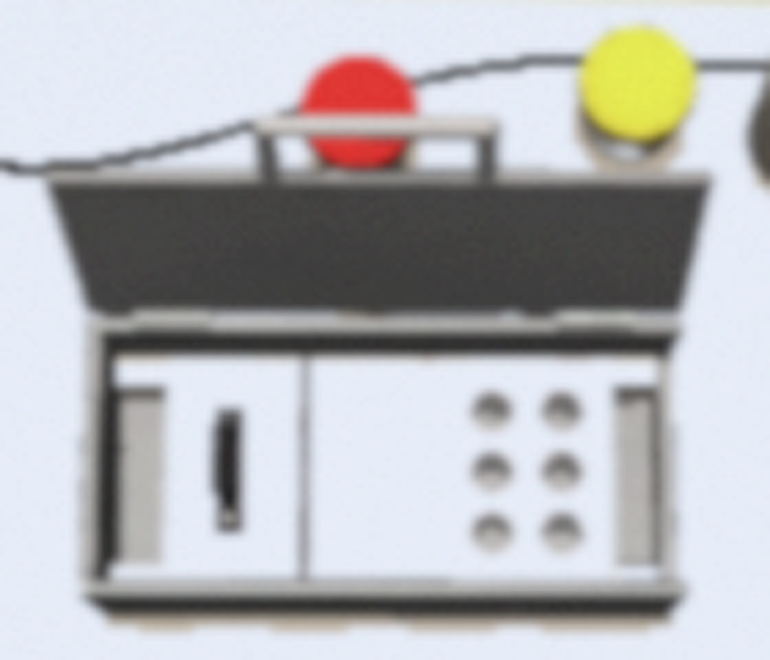

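The lid is open and the plate is visible. In the crop, the tab is at (229,465), the line at x≈305, and the end sill on the right at about x=660. I'll enlarge these to triangulate them.

```bash
python3 -c "
from h import *
crop('scene',260,180,340,230,10,'g6',1.8);crop('top',255,180,310,235,11,'t6',1.1);crop('top',330,175,375,235,10,'t7',1.1)"
```

```text
(no output)
```

View pics/g6.png

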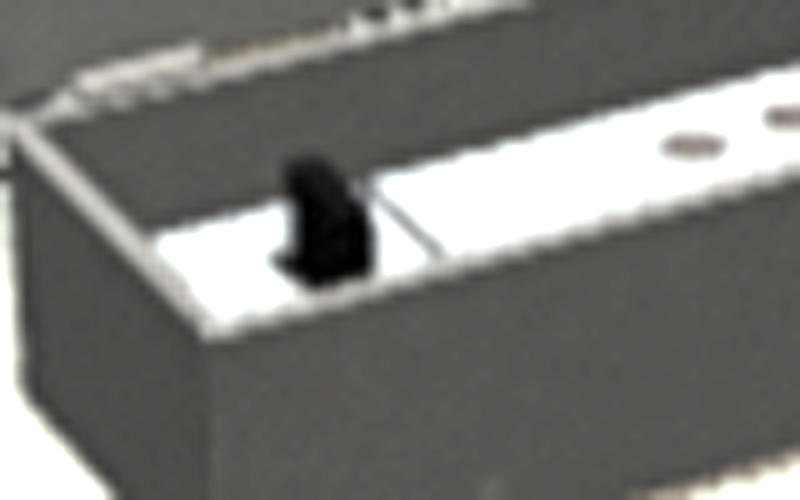

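View pics/t6.png

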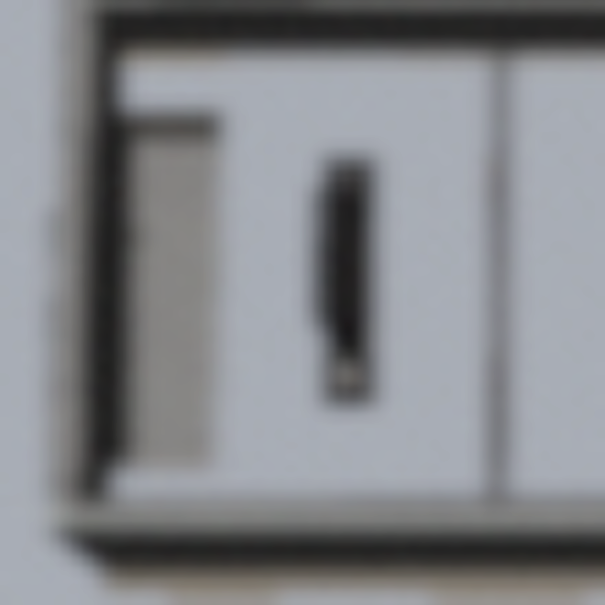

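View pics/t7.png

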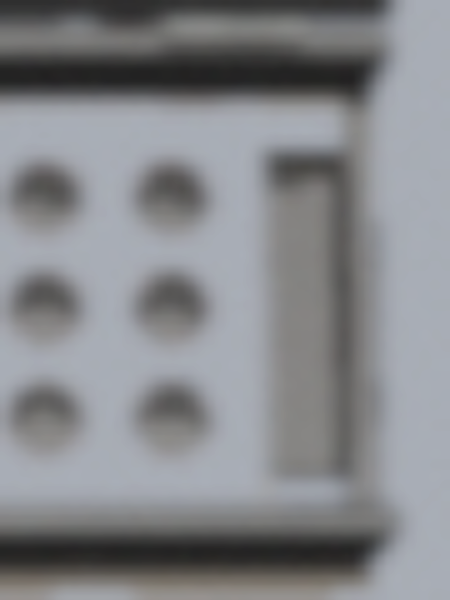

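Run:
```python
from h import *
T=lambda x,y:(255+x/11-.45,180+y/11-.45); U=lambda x,y:(330+x/10-.45,175+y/10-.45); S=lambda x,y:(260+x/10-.45,180+y/10-.45)
ex=np.array([np.cos(.0245),np.sin(.0245),0]); ey=np.array([-ex[1],ex[0],0])
O=lambda p:(np.round(p,4),'case xy', np.round([p@ex,p@ey],4))
print('line far tri',tri(S(372,185),T(503,55)))
print('tab topfar tri',tri(S(310,158),T(349,160)))
print('lineF',O(onz('top',*T(503,55),.048)),'lineN',O(onz('top',*T(494,495),.048)))
print('tab base near',O(onz('top',*T(347,403),.048)),'top far',O(onz('top',*T(349,160),.088)))
print('plate end +y',O(onz('top',*T(215,290),.048)),' -y end',O(onz('top',*U(270,310),.048)))
print('sill outer F',O(onz('top',*U(368,110),.04)),'N',O(onz('top',*U(376,490),.04)))
print('sill inner F',O(onz('top',*U(347,110),.04)),'N',O(onz('top',*U(352,490),.04)))
print('holes',[O(onz('top',*U(*p),.048)) for p in((43,305),(172,305))])
```

```text
line far tri (array([0.6501986 , 0.0990243 , 0.04529055]), np.float64(3.5810997751223828))
tab topfar tri (array([0.61246174, 0.13585535, 0.08208697]), np.float64(3.721792676375941))
lineF (array([0.6505, 0.1004, 0.048 ]), 'case xy', array([0.6528, 0.0844])) lineN (array([0.5311, 0.0984, 0.048 ]), 'case xy', array([0.5333, 0.0854]))
tab base near (array([0.5547, 0.1384, 0.048 ]), 'case xy', array([0.5579, 0.1247])) top far (array([0.6122, 0.1369, 0.088 ]), 'case xy', array([0.6154, 0.1219]))
plate end +y (array([0.5842, 0.1749, 0.048 ]), 'case xy', array([0.5883, 0.1605]))  -y end (array([ 0.5917, -0.0669,  0.048 ]), 'case xy', array([ 0.5899, -0.0814]))
sill outer F (array([ 0.6545, -0.0959,  0.04  ]), 'case xy', array([ 0.652 , -0.1119])) N (array([ 0.5404, -0.0992,  0.04  ]), 'case xy', array([ 0.5378, -0.1124]))
sill inner F (array([ 0.6544, -0.0897,  0.04  ]), 'case xy', array([ 0.652 , -0.1057])) N (array([ 0.5402, -0.0922,  0.04  ]), 'case xy', array([ 0.5378, -0.1054]))
holes [(array([ 5.914e-01, -3.000e-04,  4.800e-02]), 'case xy', array([ 0.5912, -0.0148])), (array([ 0.5924, -0.0382,  0.048 ]), 'case xy', array([ 0.5913, -0.0527]))]
```

```bash
python3 -c "
from h import *
delta([.588,.139,.20],down(.0245-np.pi/2))"
```

```text
d [-333.5 -147.5  152.3] rv [0.04 0.47 0.22]
```

```bash
python3 -m inch '[[35,-333,-147,60,0,0.5,0],[35,-333,-147,80,0,0.5,0],[35,-333,-147,100,0,0.5,0],[35,-333,-147,120,0,0.5,0],[35,-333,-147,152,0,0.5,0],[35,-333,-147,152,0,0.5,0],[35,-333,-147,152,0,0.5,0],[35,-333,-147,152,0,0.5,0],[35,-333,-147,152,0,0.5,0],[35,-333,-147,152,0,0.5,0],[35,-333,-147,152,0,0.5,0],[35,-333,-147,152,0,0.5,0],[35,-333,-147,152,0,0.5,0],[35,-333,-147,152,0,0.5,0]]' 80; python3 -c "
from h import *
st();delta([.588,.139,.054],down(.0245-np.pi/2));crop('scene',200,80,400,230,4,'g8')"
```

```text
t: 7.77
tcp_pos: [0.5879, 0.1374, 0.2014]
eef_rot: [[0.028, -1.0, 0.001], [-1.0, -0.028, -0.001], [0.001, -0.001, -1.0]]
ft_force: [0.6, 0.6, -0.1]
opening: 0.41
7.77 [0.5879 0.1374 0.2014] F [ 0.6  0.6 -0.1] op 35.0 j [ 0.05  0.37  1.45 -0.    1.32  1.59]
d [ -1.7   0.  147.4] rv [-0.06 -0.06  0.17]
```

View pics/g8.png

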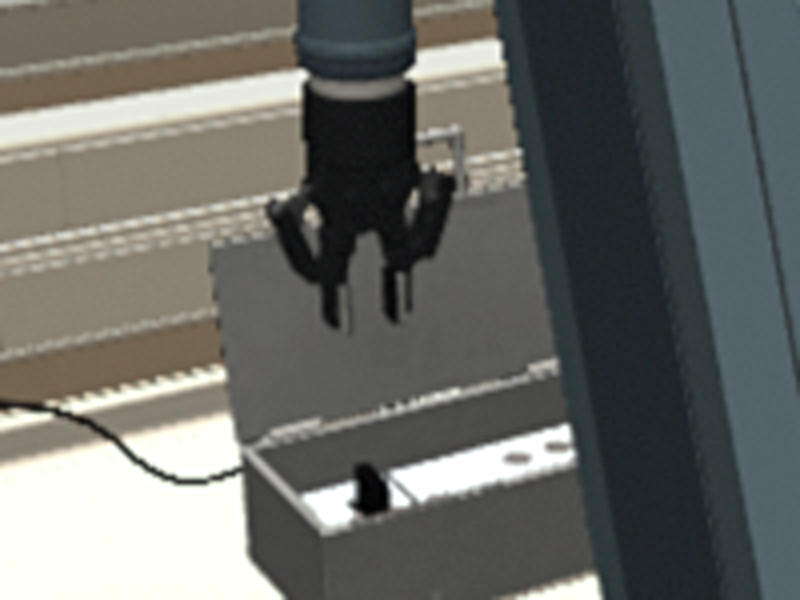

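```bash
python3 -m inch '[[35,-2,0,40,0,0,0],[35,-2,0,80,0,0,0],[35,-2,0,110,0,0,0],[35,-2,0,130,0,0,0],[35,-2,0,142,0,0,0],[35,-2,0,147,0,0,0],[35,-2,0,147,0,0,0]]'; python3 -c "
from h import *
st();crop('scene',260,150,340,230,7,'g9')"
```

```text
t: 8.4
tcp_pos: [0.5881, 0.1384, 0.0545]
eef_rot: [[0.026, -1.0, 0.001], [-1.0, -0.026, -0.001], [0.001, -0.001, -1.0]]
ft_force: [0.2, 0.0, -0.5]
opening: 0.409
8.4 [0.5881 0.1384 0.0545] F [ 0.2  0.  -0.5] op 34.9 j [ 0.05  0.52  1.61 -0.    1.01  1.59]
```

View pics/g9.png

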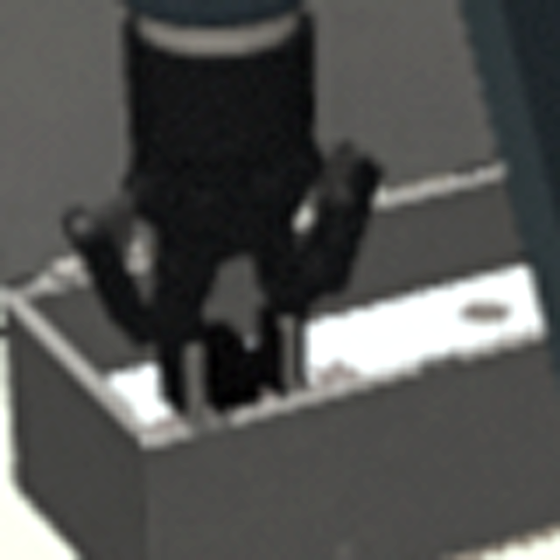

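```bash
python3 -m inch '[[25,0,0,0,0,0,0],[15,0,0,0,0,0,0],[5,0,0,0,0,0,0],[5,0,0,0,0,0,0],[5,0,0,0,0,0,0],[5,0,0,0,0,0,0],[5,0,0,0,0,0,0],[5,0,0,0,0,0,0]]' 80; python3 -c "
from h import *
st();crop('top',245,120,385,240,5.5,'t9')"
```

```text
t: 9.12
tcp_pos: [0.5904, 0.1387, 0.0578]
eef_rot: [[0.026, -1.0, 0.007], [-1.0, -0.026, -0.001], [0.001, -0.007, -1.0]]
ft_force: [-0.5, -1.4, 7.4]
opening: 0.13
9.12 [0.5904 0.1387 0.0578] F [-0.5 -1.4  7.4] op 11.1 j [ 0.05  0.51  1.61 -0.    1.01  1.59]
```

View pics/t9.png

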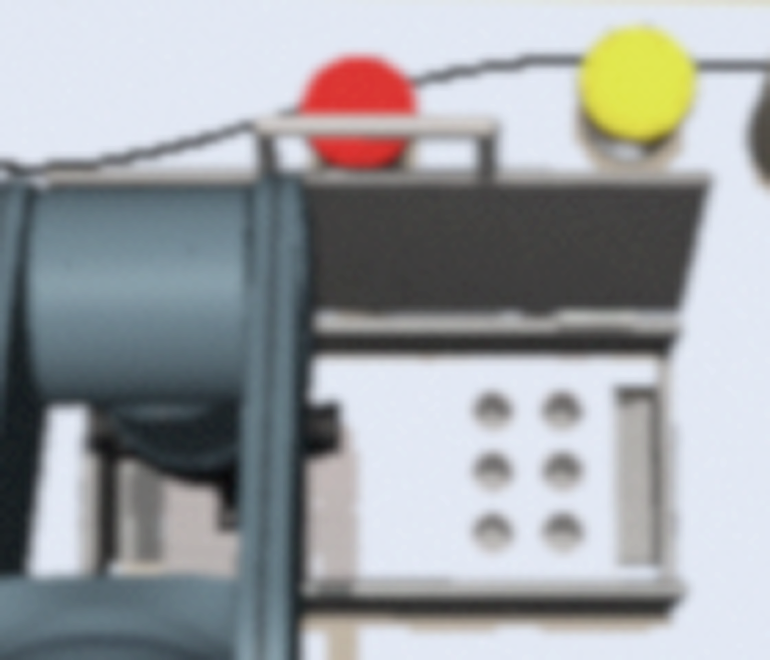

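```bash
python3 -m inch '[[5,3,0,1.5,0,0,0],[5,9,0,1.5,0,0,0],[5,18,0,1.5,0,0,0],[5,28,0,1.5,0,0,0],[5,38,0,1.5,0,0,0],[5,48,0,1.5,0,0,0],[5,57,0,1.5,0,0,0],[5,64,0,1.5,0,0,0],[5,68,0,1.5,0,0,0],[5,70,0,1.5,0,0,0]]' 80; python3 -c "
from h import *
st();o=get_obs();print(np.round(o['eef_rot'],4),np.round(o['wrist_torque'],2));crop('scene',260,130,400,230,5.5,'g10');crop('top',245,120,400,240,5,'t10')"
```

```text
t: 10.0
tcp_pos: [0.5933, 0.069, 0.0577]
eef_rot: [[0.026, -1.0, 0.009], [-1.0, -0.026, 0.001], [-0.0, -0.009, -1.0]]
ft_force: [-0.4, 5.7, 6.2]
opening: 0.129
10.0 [0.5933 0.069  0.0577] F [-0.4  5.7  6.2] op 11.0 j [-0.07  0.5   1.64  0.    1.    1.47]
[[ 2.570e-02 -9.996e-01  9.500e-03]
 [-9.997e-01 -2.570e-02  6.000e-04]
 [-4.000e-04 -9.500e-03 -1.000e+00]] [0.8  0.19 0.01]
```

View pics/g10.png

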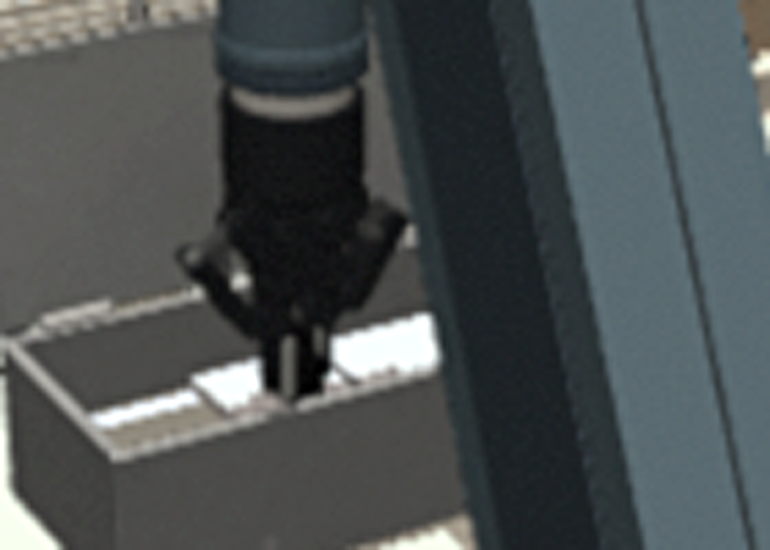

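View pics/t10.png

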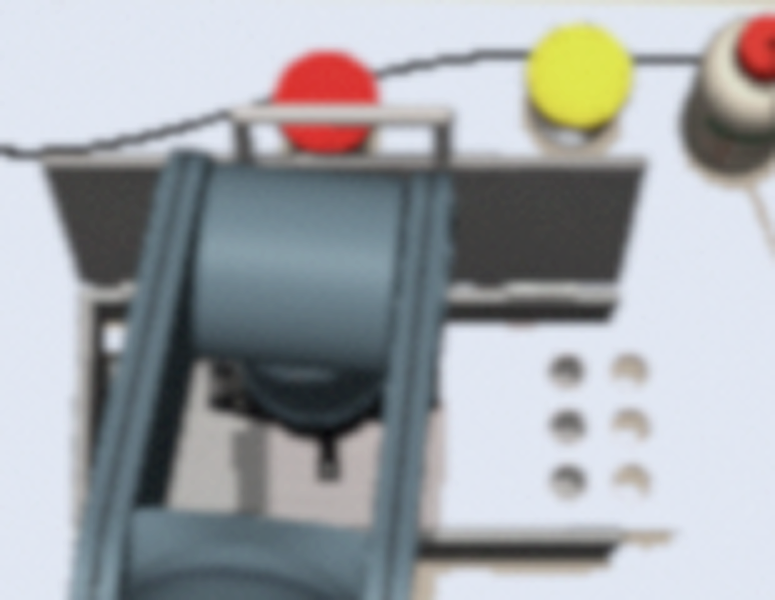

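```bash
python3 -m inch '[[5,3,1,1.5,0,0,0],[5,9,1,1.5,0,0,0],[5,18,1,1.5,0,0,0],[5,28,1,1.5,0,0,0],[5,38,1,1.5,0,0,0],[5,48,1,1.5,0,0,0],[5,58,1,1.5,0,0,0],[5,68,1,1.5,0,0,0],[5,78,1,1.5,0,0,0],[5,88,1,1.5,0,0,0],[5,95,1,1.5,0,0,0],[5,98,1,1.5,0,0,0],[5,100,1,1.5,0,0,0]]' 80; python3 -c "
from h import *
st();o=get_obs();print(np.round(o['eef_rot'],4),np.round(o['wrist_torque'],2));crop('scene',260,130,400,230,5.5,'g11');crop('top',245,120,400,240,5,'t11')"
```

```text
t: 11.18
tcp_pos: [0.5957, -0.031, 0.0578]
eef_rot: [[0.025, -1.0, 0.012], [-1.0, -0.025, 0.001], [-0.001, -0.012, -1.0]]
ft_force: [0.0, 6.4, 8.4]
opening: 0.126
11.18 [ 0.5957 -0.031   0.0578] F [0.  6.4 8.4] op 10.7 j [-0.24  0.5   1.64  0.    0.99  1.3 ]
[[ 2.520e-02 -9.996e-01  1.170e-02]
 [-9.997e-01 -2.520e-02  1.000e-03]
 [-7.000e-04 -1.170e-02 -9.999e-01]] [ 0.82  0.37 -0.03]
```

View pics/g11.png

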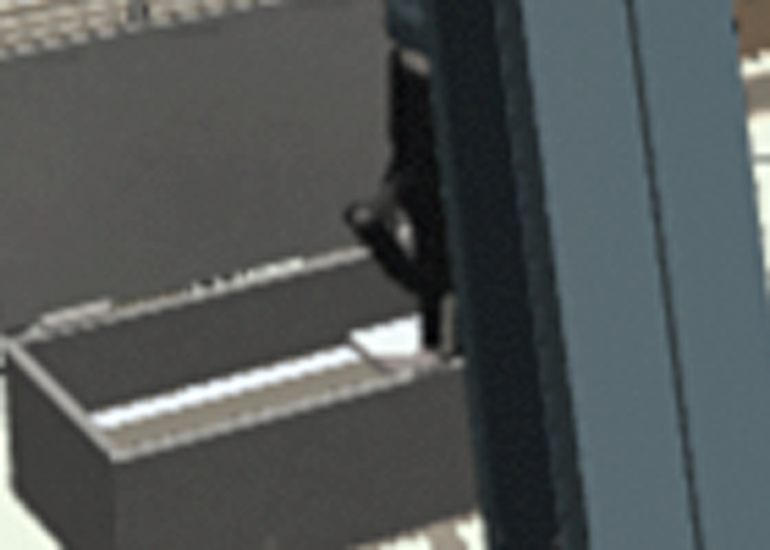

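View pics/t11.png

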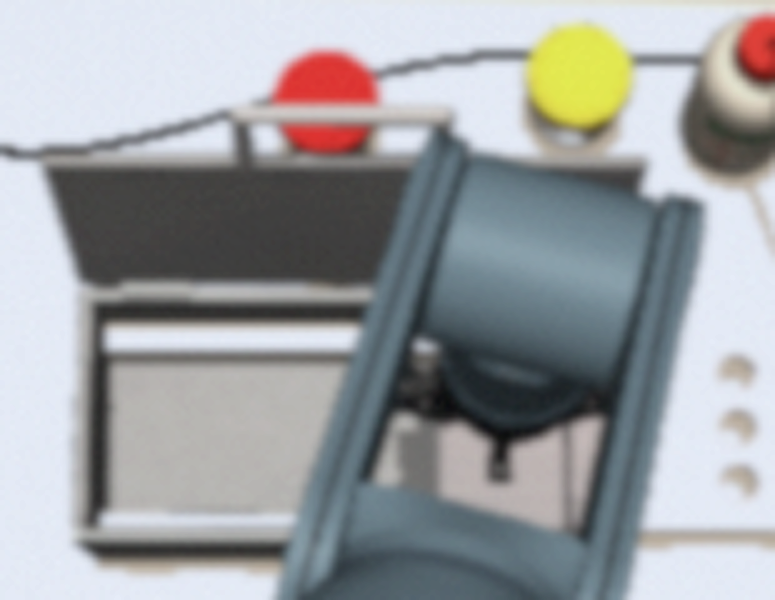

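Run:
```python
from h import *
ex=np.array([np.cos(.0245),np.sin(.0245),0]); ey=np.array([-ex[1],ex[0],0])
im=imaging.read_camera('top')
g=cv2.cvtColor(im,cv2.COLOR_BGR2GRAY).astype(float)
for v in range(204,226,2): 
    r=g[v,350:366]; i=r.argmin(); print(v,350+i,r.astype(int).tolist(), (onz('top',350+i,v,.048)@ey).round(4))
crop('top',340,195,400,235,12,'t12',1.2)
```

```text
204 354 [30, 27, 30, 28, 25, 30, 35, 39, 48, 66, 82, 98, 105, 107, 96, 73] -0.074
206 350 [18, 23, 33, 48, 67, 86, 95, 87, 84, 102, 118, 123, 123, 117, 98, 68] -0.0622
208 365 [85, 97, 106, 112, 119, 122, 118, 100, 90, 105, 119, 124, 123, 113, 87, 54] -0.1061
210 365 [121, 122, 124, 124, 124, 123, 118, 105, 94, 103, 118, 122, 117, 101, 73, 44] -0.106
212 365 [122, 122, 121, 122, 122, 121, 117, 103, 93, 104, 117, 121, 111, 87, 55, 41] -0.1059
214 365 [120, 121, 122, 121, 121, 121, 117, 104, 93, 102, 115, 116, 102, 74, 44, 43] -0.1058
216 364 [121, 122, 122, 122, 122, 121, 117, 104, 93, 103, 115, 111, 90, 59, 41, 53] -0.1028
218 364 [122, 122, 122, 122, 122, 121, 117, 104, 92, 100, 112, 106, 81, 49, 43, 62] -0.1027
220 363 [120, 120, 121, 120, 121, 120, 116, 103, 89, 93, 101, 89, 61, 41, 49, 66] -0.0997
222 363 [120, 120, 121, 121, 120, 120, 115, 103, 88, 91, 95, 77, 48, 42, 58, 72] -0.0996
224 362 [94, 102, 108, 113, 114, 116, 111, 99, 83, 81, 79, 60, 41, 47, 64, 75] -0.0966
```

View pics/t12.png

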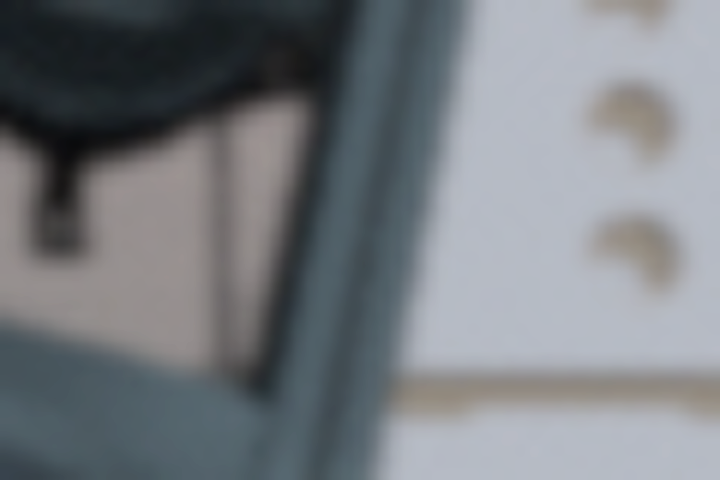

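```bash
python3 -m inch '[[5,3,1,1.5,0,0,0],[5,8,1,1.5,0,0,0],[5,15,1,1.5,0,0,0],[5,21,1,1.5,0,0,0],[5,25,1,1.5,0,0,0],[5,27,1,1.5,0,0,0],[5,27.5,1,1.5,0,0,0],[5,27.5,1,1.5,0,0,0]]' 80
python3 - <<'E'
from h import *
st();o=get_obs();print(np.round(o['eef_rot'],4),np.round(o['wrist_torque'],2))
ey=np.array([-np.sin(.0245),np.cos(.0245),0])
im=imaging.read_camera('top');g=cv2.cvtColor(im,cv2.COLOR_BGR2GRAY).astype(int)
for v in range(204,226,4): print(v,g[v,358:382].tolist())
print([(u,(onz('top',u,214,.048)@ey).round(4)) for u in(364,366,368,370)])
crop('top',330,170,400,235,10,'t13',1.2);crop('scene',260,100,420,240,5,'g13')
E
```

```text
t: 12.05
tcp_pos: [0.596, -0.0583, 0.0578]
eef_rot: [[0.025, -1.0, 0.014], [-1.0, -0.025, 0.001], [-0.001, -0.014, -1.0]]
ft_force: [0.7, 4.3, 7.7]
opening: 0.126
12.05 [ 0.596  -0.0583  0.0578] F [0.7 4.3 7.7] op 10.8 j [-0.29  0.5   1.64  0.01  0.99  1.26]
[[ 2.530e-02 -9.996e-01  1.360e-02]
 [-9.997e-01 -2.520e-02  9.000e-04]
 [-5.000e-04 -1.360e-02 -9.999e-01]] [ 0.74  0.53 -0.2 ]
204 [33, 34, 34, 33, 30, 29, 28, 29, 30, 35, 54, 70, 80, 91, 100, 108, 111, 110, 102, 75, 45, 29, 40, 62]
208 [65, 68, 73, 81, 91, 103, 112, 115, 104, 91, 97, 114, 121, 124, 125, 124, 118, 102, 71, 43, 29, 42, 63, 75]
212 [120, 122, 123, 122, 123, 122, 120, 120, 110, 95, 96, 112, 121, 123, 122, 117, 100, 71, 41, 29, 42, 62, 75, 78]
216 [120, 122, 123, 122, 123, 123, 123, 122, 112, 98, 97, 111, 119, 121, 117, 99, 72, 42, 30, 42, 62, 74, 77, 73]
220 [121, 121, 121, 121, 122, 122, 122, 121, 111, 94, 91, 108, 118, 116, 100, 71, 42, 29, 42, 62, 75, 78, 73, 65]
224 [76, 82, 87, 94, 101, 108, 112, 113, 106, 88, 87, 104, 110, 96, 66, 39, 27, 41, 62, 74, 77, 73, 64, 63]
[(364, np.float64(-0.1029)), (366, np.float64(-0.1087)), (368, np.float64(-0.1145)), (370, np.float64(-0.1204))]
```

View pics/t13.png

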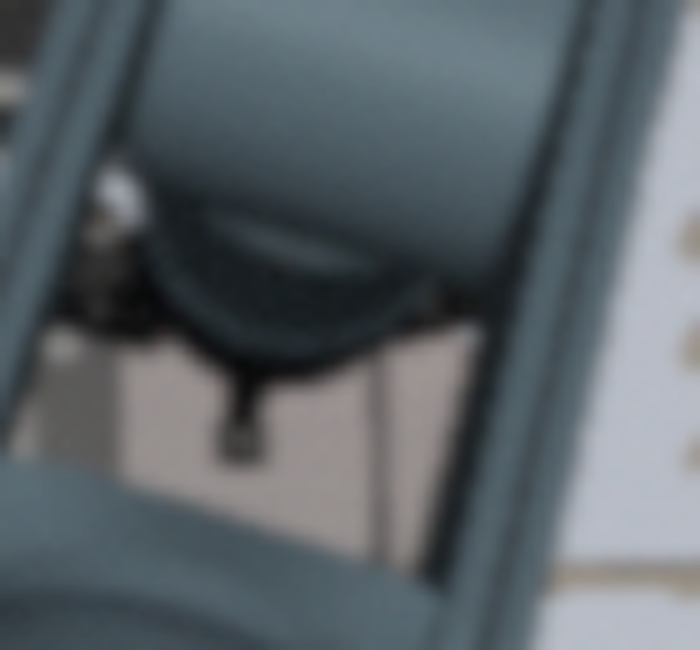

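View pics/g13.png

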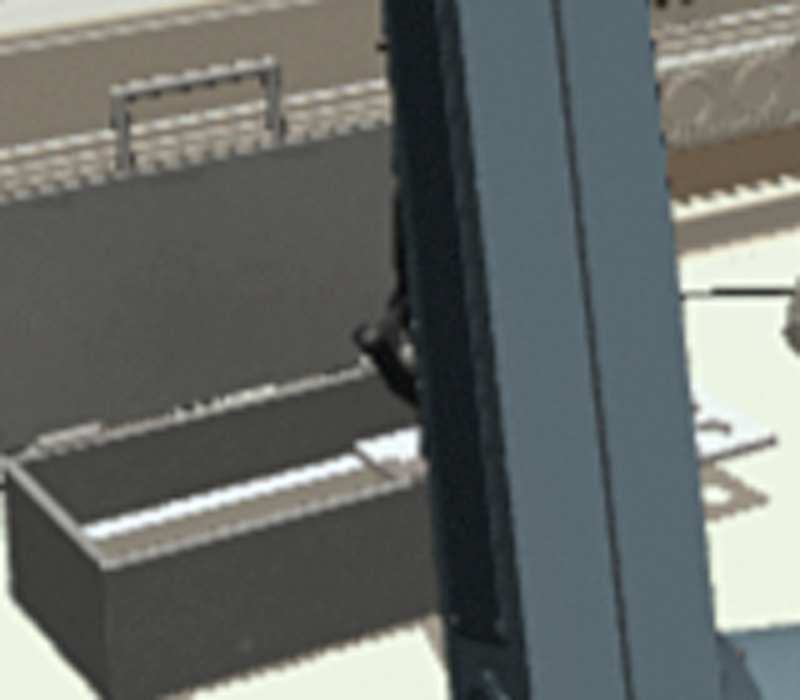

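```bash
python3 -m inch '[[5,0,0,1.5,0,0,0],[5,0,0,1.5,0,0,0],[5,0,0,1.5,0,0,0],[5,0,0,1.5,0,0,0],[5,0,0,1.5,0,0,0],[5,0,0,1.5,0,0,0]]' 80
python3 - <<'E'
from h import *
st()
crop('top',370,160,440,230,9,'t14',1.2);crop('scene',390,160,430,210,12,'g14')
E
```

```text
t: 12.7
tcp_pos: [0.596, -0.0582, 0.0577]
eef_rot: [[0.025, -1.0, 0.014], [-1.0, -0.025, 0.001], [-0.0, -0.014, -1.0]]
ft_force: [-2.8, 1.7, 8.2]
opening: 0.125
12.7 [ 0.596  -0.0582  0.0577] F [-2.8  1.7  8.2] op 10.7 j [-0.29  0.5   1.64  0.01  0.99  1.26]
```

View pics/t14.png

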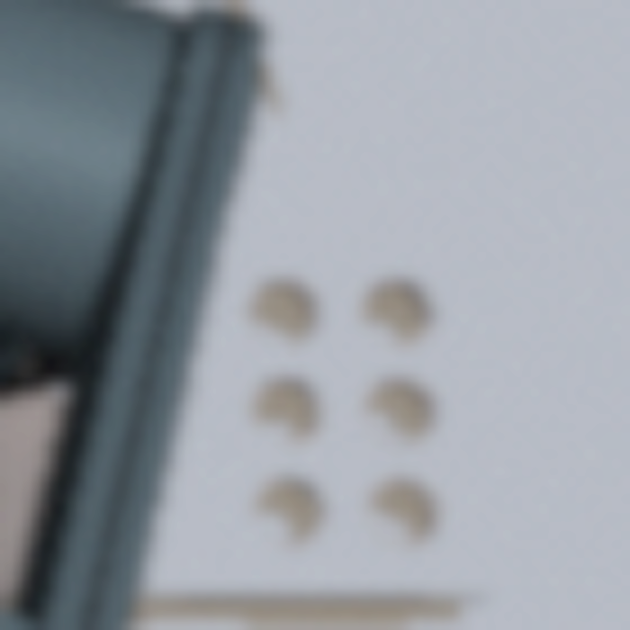

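View pics/g14.png

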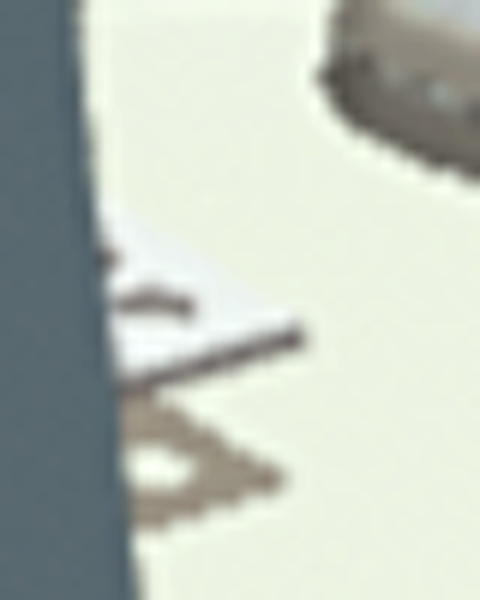

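Run:
```python
from h import *
ey=np.array([-np.sin(.0245),np.cos(.0245),0])
p,e=tri((390+300/12-.45,160+328/12-.45),(370+478/9-.45,160+597/9-.45)); print(p,e,'line y',p@ey+.165)
q=onz('top',370+478/9-.45,160+597/9-.45,.048); print(q,q@ey+.165)
```

```text
[ 0.53646319 -0.26145894  0.04467585] 2.361880899891803 line y -0.10952250426286816
[ 0.53668376 -0.25975019  0.048     ] -0.10781967789522809
```

```bash
python3 -c "
from bench import arm
arm.hand_in()"
```

```text
the job is handed in; nothing more can be done
```

I opened the lid until it rested back on its stops. I then slid the plate by its tab about 197 mm out of the low open end and handed the job in at 12.8 s with it still gripped. The hand-in gave no verdict, so these are my own last checks.

- **Lid:** it was standing open on its stops in the last pictures. I estimated its angle at about 1.72 rad from the bar's position before the final nudge.
- **Line against the edge:** the top camera puts the line at y = -0.113 m and the sill's outer face at -0.1125 to -0.1137 m, both along the case's y axis. That is about 1 mm apart.
- **Grip and push:** the fingers closed to 11 mm on the tab with an 80 N grip setting. The hand presses the plate down with about 8 N, which by my estimate is enough to stop the overhanging end tipping.
- **Level:** the outer corner measured about 3 mm low from the two views. Earlier points of known height read 3 to 6 mm low too, so I take the plate as flat. The tool itself leaned 0.014 rad.
- **Bystanders:** the arm never came near them. The cup looked unmoved, but I did not measure the others again.

**Disagreement:** placing the line from the plate's faint outer corner gave -0.108 m, and from the holes about -0.1105 m. I trusted the direct reading of the line. Even the worst of these is within the 7 mm allowed.

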